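# Put the stones away in the combination safe

### The job

Set the bench safe's three dials, from left to right, to 3 - 4 - 2 and only then pull the drawer fully out, stand every aluminium stone canister on the bench in it and push it fully home. Then take the hand roller and roll the raised closing strip along the safe's top front edge down flush over its whole length (press it with nothing but the roller) and set the roller back upright on its rest. Lock up by turning the left dial back to 1, leaving the other two dials as set, and disturb nothing else on the bench.

Things in the scene. Friction and masses are not known exactly. Their poses are not given: they have to be found in the camera images.
- safe: flat steel bench safe, 180 (x) x 310 (y) x 100 mm tall, fixed; origin at the centre of its underside, x from its drawer front (towards the robot) to its back, y to its left, z up. On its top (z = 100 mm) the dials' axes stand at x = +12 mm, y = +85, 0, -85 mm; the strip runs along the top's front edge
- drawer (a joint): the safe's drawer: 0 m shut, 0.100 fully out, towards the robot (safe's -x); slides with about 3 N, stays where left. Front panel 280 mm wide, top edge 88 mm above the bench. Bar handle 10 x 10 mm, 100 mm long in y, centre 77 mm above the bench and 38 mm before the panel (33 mm clear gap), a post at each end (y = +-45 mm); pinch it from above between the posts
- drawer_floor (a point): point on the drawer's inner floor, 30 mm above the bench, axes as the safe's, moves with the drawer (drawer shut: at safe x = -40, y = 0 mm). The floor runs from x = -40 mm (back of the front panel) to +104 mm and +-135 mm in y; walls 42 mm high. The handle's centre is at x = -88, z = +47 mm. Fully out, the safe's top covers what lies beyond x = +50 mm
- dial_left (a joint): left dial: 0 = mark 1, 0.7 = mark 2, 1.4 = mark 3, 2.1 = mark 4, 2.8 rad = mark 5 (stops at 0 and 2.8); grows clockwise from above. Mark k is a radial row of k white dots; mark 1 is on the safe's left, 3 towards its back, 5 on its right. The pointer's angle is 1.4 - q from the safe's +x, anticlockwise from above. No clicks, stays where left, friction 0.05 N m
- dial_mid (a joint): middle dial, values as the left one. Each dial is a black disc of 22 mm radius, 8 mm thick, with an upright grip bar across it, 14 mm wide and 42 mm long, from 9 to 35 mm above the safe's top; a white line on one half of the bar is the pointer
- dial_right (a joint): right dial, same as the other two
- strip: the snap-in closing strip: a straight row, 250 mm long along the safe's y and 20 mm wide, of five hard aluminium sections, each 50 mm long; origin in the middle of the row, level with the safe's top, at the safe's x = -72, y = 0, z = 100 mm; axes as the safe's. To be pressed only with the roller
- section1 (a joint): section 1 of the strip, centred at strip y = 100 mm: 0 = standing 4.5 mm above the safe's top, 0.004 m = pressed home (0.5 mm above the safe's top, flush to the eye); takes about 7 N to push down and stays where it is left
- section2 (a joint): section 2, centred at strip y = 50 mm, same as section 1
- section3 (a joint): section 3, centred at strip y = 0 mm, same as section 1
- section4 (a joint): section 4, centred at strip y = -50 mm, same as section 1
- section5 (a joint): section 5, centred at strip y = -100 mm, same as section 1
- roller: hand roller, 350 g; origin at its wheel's lowest point. Black wheel 36 mm across, 28 mm wide, axle along y, rolls freely along the roller's x; steel frame over it 72 (x) x 36 (y) mm, top at z = 46, with shoulders at x = +-28 whose underside is at z = 24; dark wooden grip block on top, 26 (x) x 46 (y) mm, z = 46 to 84 mm. Starts upright on its rest
- rest: the roller's wooden rest, fixed: base 78 x 50 mm with two rails at x = +-28 mm (10 mm thick, 50 mm long in y, tops 29 mm above the bench); origin at the centre of the underside. The roller's shoulders sit on the rails, its wheel hanging between them, its origin 5 mm above the rest's, its x along the rest's x (either way round)
- can1: a plain aluminium stone canister, a cylinder 38 mm in diameter and 42 mm tall, about 110 g, closed, with a heavy base, standing on the bench; origin at the centre of its underside. Two to four are there; absent ones read None.
- can2: another canister like can1, may be absent
- can3: another canister like can1, may be absent
- can4: another canister like can1, may be absent
- burr_block: a dark wooden block 80 x 50 x 30 mm with rows of burrs standing in it (58 mm tall in all); loose, stands on the left or right, across from the roller's rest; a bystander, not to be disturbed
- steel_block: a flat square steel block 60 x 60 x 22 mm, loose; a bystander, not to be disturbed
- pliers: a pair of pliers lying flat, 125 mm long, 10 mm thick, loose; a bystander, not to be disturbed
- jar: a closed glass jar 56 mm across, 65 mm tall; a bystander, not to be disturbed
- wax_block: a block of yellow wax 70 x 40 x 25 mm, loose; a bystander, not to be disturbed
- pot: a small white ceramic bowl 72 mm across, 35 mm tall; a bystander, not to be disturbed
Things that resemble listed ones, but are neither listed nor needed, are in the scene too. Leave any blue look-alike of the can4 alone.

How it is judged:
On the way, in this order (a step that is already met when the one before it is completed fails the run):
1. the dials stand at 3 - 4 - 2 (each within 0.17 rad) (value of joint dial_left between 1.23 and 1.57 rad and value of joint dial_mid between 1.93 and 2.27 rad and value of joint dial_right between 0.53 and 0.87 rad and value of joint drawer below 0.004 m), for 0.3 s.
2. the drawer is pulled out (90 mm or more) (value of joint drawer above 0.09 m), for 0.2 s.
3. every canister present stands upright on the drawer's floor, let go (x of can1 in the frame of drawer_floor between -0.06 and 0.08 m and y of can1 in the frame of drawer_floor between -0.13 and 0.13 m and z of can1 in the frame of drawer_floor between -0.01 and 0.034 m and angle between each of can1, can2, can3, can4's own z axis and vertical below 0.25 rad and z of each of can1, can2, can3, can4 in the frame of drawer_floor below 0.006 m and contact force between the fingers and can1 below 0.2 N and linear speed of each of can1, can2, can3, can4 below 0.03 m/s and x of can2 in the frame of drawer_floor between -0.06 and 0.08 m and y of can2 in the frame of drawer_floor between -0.13 and 0.13 m and z of can2 in the frame of drawer_floor between -0.01 and 0.034 m and contact force between the fingers and can2 below 0.2 N and x of can3 in the frame of drawer_floor between -0.06 and 0.08 m and y of can3 in the frame of drawer_floor between -0.13 and 0.13 m and z of can3 in the frame of drawer_floor between -0.01 and 0.034 m and contact force between the fingers and can3 below 0.2 N and x of can4 in the frame of drawer_floor between -0.06 and 0.08 m and y of can4 in the frame of drawer_floor between -0.13 and 0.13 m and z of can4 in the frame of drawer_floor between -0.01 and 0.034 m and contact force between the fingers and can4 below 0.2 N), for 0.3 s.
4. the drawer is pushed home (less than 4 mm open) (value of joint drawer below 0.004 m), for 0.3 s.
5. all five sections of the strip are rolled down (less than 0.8 mm short of home) (value of joint each of section1, section2, section3, section4, section5 above 0.0032 m and value of joint drawer below 0.004 m), for 0.2 s.
At the end, for the whole second after the job is handed in: Canisters in the drawer, drawer shut (under 4 mm open), five strip sections down (under 0.8 mm short of home), dials at marks 1, 4, 2 (each within 0.17 rad), roller at rest upright on its rest (within 18 mm of its middle, sitting on the rails) (all of step 5 and x of can1 in the frame of drawer_floor between -0.06 and 0.08 m and y of can1 in the frame of drawer_floor between -0.13 and 0.13 m and z of can1 in the frame of drawer_floor between -0.01 and 0.034 m and x of can2 in the frame of drawer_floor between -0.06 and 0.08 m and y of can2 in the frame of drawer_floor between -0.13 and 0.13 m and z of can2 in the frame of drawer_floor between -0.01 and 0.034 m and x of can3 in the frame of drawer_floor between -0.06 and 0.08 m and y of can3 in the frame of drawer_floor between -0.13 and 0.13 m and z of can3 in the frame of drawer_floor between -0.01 and 0.034 m and x of can4 in the frame of drawer_floor between -0.06 and 0.08 m and y of can4 in the frame of drawer_floor between -0.13 and 0.13 m and z of can4 in the frame of drawer_floor between -0.01 and 0.034 m and value of joint dial_left below 0.17 rad and value of joint dial_mid between 1.93 and 2.27 rad and value of joint dial_right between 0.53 and 0.87 rad and horizontal distance between roller and rest below 0.018 m and z of roller in the frame of rest between 0 and 0.008 m and angle between roller's own z axis and vertical below 0.1 rad and linear speed of roller below 0.02 m/s); the robot touches nothing.
It fails at once if the drawer is open while the dials do not stand at the code (0.3 rad off or more) (value of joint drawer above 0.012 m and not (value of joint dial_left between 1.1 and 1.7 rad and value of joint dial_mid between 1.8 and 2.4 rad and value of joint dial_right between 0.4 and 1 rad)).
It fails at once if the strip is pressed with the gripper or arm instead of the roller (contact force between any of the fingers, the arm and strip above 4 N).
It fails at once if the strip is pressed with a canister (contact force between any of can1, can2, can3, can4 and strip above 4 N).
It fails at once if a bystander is moved by more than 45 mm or knocked over (distance of any of burr_block, steel_block, pliers, jar, wax_block, pot from where it was at the start of the episode above 0.045 m or angle between any of burr_block, steel_block, pliers, jar, wax_block, pot's own z axis and vertical above 0.6 rad).
Of can1, can2, can3, can4 only 2 to 4 are there at a start; the rules pass over those that are not, and their reading is None.
At some moment in a run one of can1, can2, can3, can4 may be knocked a few centimetres aside while the robot is not near it.
It also fails if it takes over 210 s, if anything falls off the work surface, if the arm or the gripper's body presses on something with over 40 N, if the wrist force passes 120 N, or if a joint passes its speed limit or range.

### The arm

A 6-joint arm with a two-finger parallel gripper is mounted at the origin on the work surface. World frame = base frame: x ahead of the robot, y to its left, z up, the work surface at z = 0. Lengths are in m, angles in rad, forces in N, time in s.
With the tool pointing down it reaches from about 0.4 to 0.925 m from the base axis. Payload 12.5 kg.
Tool frame: the origin (TCP) lies at the very end of the fingers, on their centre line; the grasp point (between the pads) lies 19 mm behind it (robot.grip_point_offset is the z of the grasp point in the tool frame, in m); z points along the fingers, y is the line along which they close (so a half turn about z gives the same grasp; the last joint's range is limited). The gripper opens to 95 mm and grips with 3 to 60 N. Pads are 20 mm wide; open, the fingers measure 119 mm over their backs; the gripper's body (75 mm by 180 mm) begins 59 mm behind the grasp point.
Start: joints at [1.131, 0.491, 1.559, -0, 1.092, -0.106], TCP at [0.205, 0.591, 0.215] pointing down, gripper open.
Joint ranges: [-3.1, 3.1], [-0.84, 2.19], [0.05, 2.79], [-1.13, 4.28], [0.06, 2.93], [-2.69, 2.69]. Speed limits (rad/s): [2.22, 2.22, 2.79, 3.14, 3.14, 3.14].

### API

Orientations are given as a rotation vector (axis times angle).
In Python, from station import robot gives the robot as it stands. The module is installed in compiled form; this text tells all that it offers.
- The arm moves only by the tool carry_out, never from a script. Its argument "plan" is one flat list of numbers, 5 for each row, row after row: the finger opening in cm, from 0 to 9.51, then the shift along the world's x, y, z in cm, then the turn about the world's z in rad. A call has exactly 10 rows; each row shifts and turns the commanded pose from where the row before left it; what a row does not reach is not made up. A row lasts 1/10 s, in which the tool goes at most 50 mm and 8.59 degrees, less where a joint would pass 70% of its speed; a pose out of reach is approached as far as the arm can. A call with a gripper value outside its range is refused whole. The fingers move at their own pace and stop on an object; "force" is the grip in N (left out, the last holds). Time passes only in rows, so rows that do not move let the fingers close, or fill a call up. It gives the time, the measured TCP pose, the force, the opening and the grip force at its end, in the units of the state.
- robot.get_state(): the state, without advancing time (a new reading comes with each control period).
- robot.read_camera(name): name is "scene" or "top" or "wrist"; returns the picture (384x512x3 uint8, red, green, blue); there is no depth.
- robot.calibration(name): a dict with "fx", "fy", "cx", "cy" (pixels), "k1" (the pictures are not rectified: a ray, as slopes to the right and down, at radius r is drawn at 1 + k1 r^2 times it, then the intrinsics apply), "R" (3x3) and "t" (3): a world point X has camera coordinates R X + t; the wrist camera has in their place "tool_from_camera" (4x4, takes a point from camera to tool coordinates, whose origin is the TCP and whose axes are the flange's). Camera axes: x right, y down, z forward; pixel columns grow to the right and rows downward; lengths in m; the calibration is good to about 2 mm. A picture is of the moment at which its call begins: read the wrist's pose just before it. calibration takes no time and is no camera call.
- robot.close_job(): hands the job in; it is judged then, once.
The state is a dict: "t": time; "joint_positions": joint angles; "joint_vel": joint speeds; "tau": joint torques, N m; "position": TCP position; "tcp_rot": TCP orientation; "ft_force": force on the tool from outside, world axes, zero at the start; "wrist_torque": the same for the moment, N m; "grip_width": finger opening in m; "gripper_force": force on a finger pad.
Only numpy, scipy, OpenCV 4.12 (cv2) and the standard library are available. Lean on these libraries where they do the work, as an engineer would, in place of code of your own. Each camera call takes 0.05 s, during which the arm holds its last target. There are 200 camera calls.

## Working session

There is one attempt and no reset: what is moved stays moved. The work goes in short steps, Python scripts to look and compute and a tool call to move; the robot and the scene stay as the last step left them, time stands still between calls to the robot, and variables do not carry over. Pictures are saved under pics/ and viewed, at most 14 in all, crops included, and the job is handed in when it is done.

Besides the shell and the picture viewer there is one more tool, called after "Emit:" as a command line: name --argument value ..., lists and objects as JSON in quotes. carry_out: Moves the arm, as the interface text tells. Its arguments: {"type":"object","properties":{"plan":{"type":"array","items":{"type":"number"}},"force":{"type":"number"}},"required":["plan"]}

```bash
mkdir -p pics; cat > h.py <<'E'
import numpy as np, cv2
from scipy.spatial.transform import Rotation as Ro
from station import robot
def snap(name,fn=None):
    s=robot.get_state(); im=robot.read_camera(name)
    if fn: cv2.imwrite('pics/'+fn,im[:,:,::-1])
    return s,im
def cam(name,s):
    c=robot.calibration(name)
    if name!='wrist': return c,np.array(c['R']),np.array(c['t'])
    T=np.array(c['tool_from_camera']); W=np.eye(4); W[:3,:3]=Ro.from_rotvec(s['tcp_rot']).as_matrix(); W[:3,3]=s['position']
    M=np.linalg.inv(W@T); return c,M[:3,:3],M[:3,3]
def ray(name,s,uv):
    c,R,t=cam(name,s); uv=np.atleast_2d(np.array(uv,float))
    d=(uv-[c['cx'],c['cy']])/[c['fx'],c['fy']]; u=d.copy()
    for _ in range(20): u=d/(1+c['k1']*(u**2).sum(1,keepdims=True))
    v=np.c_[u,np.ones(len(u))]@R; return -R.T@t, v
def toz(name,s,uv,z):
    o,v=ray(name,s,uv); return o+v*((z-o[2])/v[:,2])[:,None]
def proj(name,s,X):
    c,R,t=cam(name,s); p=np.atleast_2d(X)@R.T+t; u=p[:,:2]/p[:,2:]; u=u*(1+c['k1']*(u**2).sum(1,keepdims=True))
    return u*[c['fx'],c['fy']]+[c['cx'],c['cy']]
E
python3 - <<'E'
from h import *
s,im=snap('top','top0.png'); snap('scene','scene0.png')
for n in ('top','scene'):
    c,R,t=cam(n,s); print(n,c['fx'],(-R.T@t).round(3),R[2].round(3))
print(robot.calibration('wrist')); print(s, robot.grip_point_offset)
E
```

```text
top 418.5665653087783 [ 0.289 -0.007  1.317] [ 0.199  0.017 -0.98 ]
scene 498.98934707468646 [1.496 0.091 1.083] [-0.703 -0.058 -0.709]
{'fx': 288.17385773606895, 'fy': 288.17385773606895, 'cx': 256.10548597206554, 'cy': 191.98445769148728, 'k1': -0.009951616469599316, 'tool_from_camera': array([[-3.06662336e-05, -9.57931076e-01, -2.86998348e-01,
         8.02521062e-02],
       [ 9.99999623e-01, -2.78374961e-04,  8.22296731e-04,
        -1.12978778e-03],
       [-8.67596746e-04, -2.86998215e-01,  9.57930724e-01,
        -1.68860770e-01],
       [ 0.00000000e+00,  0.00000000e+00,  0.00000000e+00,
         1.00000000e+00]])}
{'t': 0.0, 'joint_positions': array([ 1.13142101e+00,  4.91589721e-01,  1.55941974e+00,  2.61329098e-08,
        1.09170817e+00, -1.05581053e-01]), 'joint_vel': array([ 0.00179042,  0.0002549 , -0.00066515,  0.00301014, -0.0022768 ,
       -0.00169889]), 'tau': array([-3.21344760e-04, -6.12642288e+01, -2.58182734e+01,  6.92454656e-02,
        4.81447508e-02, -1.74930728e-04]), 'position': array([0.20463743, 0.5903049 , 0.21405324]), 'tcp_rot': array([-5.21841694e-01, -3.09764111e+00,  1.70174041e-03]), 'ft_force': array([-0.35099569, -0.11630337,  0.32184174]), 'wrist_torque': array([0.02481318, 0.01896409, 0.01064142]), 'gripper_force': 0.0, 'grip_width': 0.09511121145553839} -0.0188
```

View pics/top0.png

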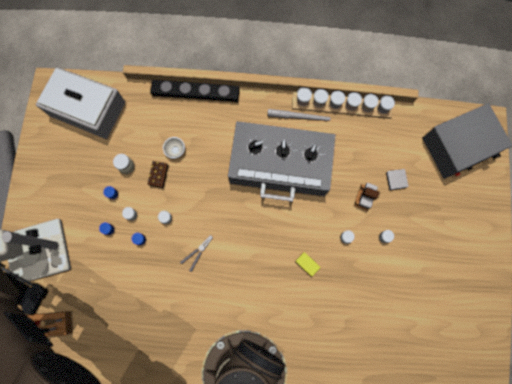

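View pics/scene0.png

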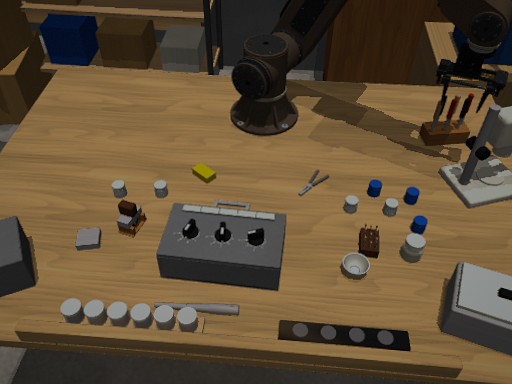

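The top view shows the safe at about (283,158), the roller on its rest at (367,195), and four silver canisters at (129,213), (165,217), (348,237) and (387,236). It also shows blue look-alikes, the jar at (122,163), the burr block at (158,175), the steel block at (397,180), the wax at (307,264) and the pliers at (200,252). Next I'll enlarge the safe region.

```bash
python3 - <<'E'
from h import *
im=cv2.imread('pics/top0.png'); 
c=im[115:255,220:420]; cv2.imwrite('pics/c1.png',cv2.resize(c,(800,560),interpolation=cv2.INTER_CUBIC))
s=robot.get_state()
hsv=cv2.cvtColor(im,cv2.COLOR_BGR2HSV)
m=((hsv[:,:,1]<60)&(hsv[:,:,2]>110)).astype(np.uint8)
n,l,st,ce=cv2.connectedComponentsWithStats(m)
for i in range(1,n):
    if 30<st[i,4]<600: print(st[i],ce[i].round(1),toz('top',s,ce[i],0.042)[0].round(3))
E
```

```text
[162  83   8   8  49] [165.8  86.1] [0.884 0.344 0.042]
[181  84   9   8  55] [184.8  87.6] [0.884 0.279 0.042]
[200  85   9   8  53] [204.1  88.8] [0.884 0.215 0.042]
[220  87   9   8  58] [223.6  90.4] [0.884 0.15  0.042]
[297  88  15  14 178] [304.   94.4] [ 0.894 -0.116  0.042]
[314  89  15  14 174] [320.8  95.6] [ 0.895 -0.171  0.042]
[330  91  16  14 175] [337.5  97.3] [ 0.894 -0.227  0.042]
[347  92  15  15 176] [354.2  98.9] [ 0.895 -0.283  0.042]
[363  93  16  16 175] [370.8 100.5] [ 0.895 -0.339  0.042]
[380  95  15  15 168] [387.  102.1] [ 0.895 -0.394  0.042]
[268 109  62  12 285] [295.7 114.3] [ 0.821 -0.093  0.042]
[163 137  22  22 389] [173.5 147.4] [0.674 0.289 0.042]
[509 147   3  55  89] [510.6 168.2] [ 0.708 -0.825  0.042]
[113 154  18  16 210] [120.7 161.1] [0.614 0.454 0.042]
[387 169  21  21 333] [397.4 178.6] [ 0.636 -0.432  0.042]
[  0 172  10  43 110] [  4.7 193.3] [0.475 0.832 0.042]
[260 183  35  19 241] [276.6 194. ] [ 0.551 -0.051  0.042]
[366 183  12   8  56] [371.4 186.1] [ 0.603 -0.348  0.042]
[360 197  13  11  86] [366.1 202.1] [ 0.551 -0.333  0.042]
[122 207  13  13 129] [127.9 212.7] [0.451 0.405 0.042]
[158 210  13  14 132] [163.8 216.3] [0.45  0.29  0.042]
[  0 222  12  33 214] [  3.9 240. ] [0.324 0.804 0.042]
[341 230  14  14 136] [347.6 236.1] [ 0.439 -0.279  0.042]
[381 230  13  13 130] [387.5 235.7] [ 0.451 -0.404  0.042]
[198 236  15  15  93] [204.8 243.5] [0.379 0.154 0.042]
[ 22 245   7   8  49] [ 25.  248.2] [0.306 0.725 0.042]
[190 252  11  19  32] [195.1 260.9] [0.324 0.178 0.042]
[  8 255  17  13  65] [ 15.3 259.2] [0.268 0.752 0.042]
[208 336  17  17 101] [218.2 344.6] [0.085 0.083 0.042]
[269 346   8   8  44] [272.5 349.1] [ 0.087 -0.077  0.042]
```

View pics/c1.png

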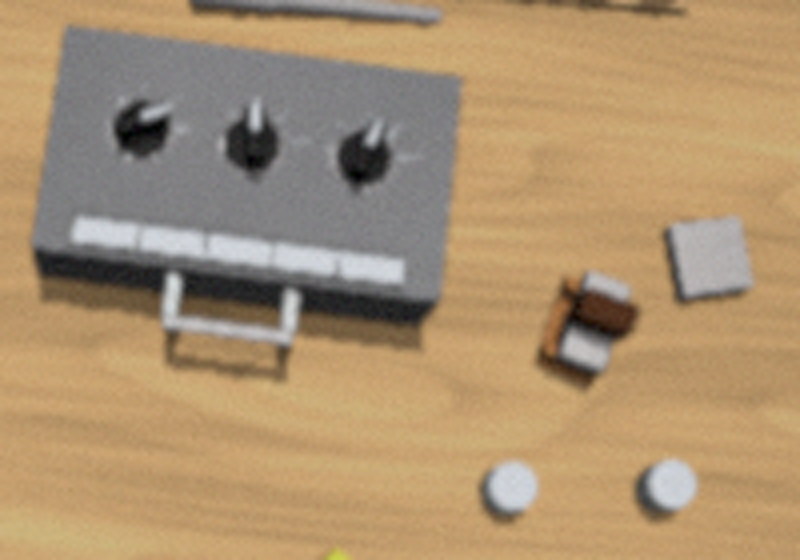

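```bash
python3 - <<'E'
from h import *
s=robot.get_state()
f=lambda p,z: toz('top',s,np.array(p)/4+[219.6,114.6],z)
P=f([[68,27],[462,77],[437,303],[35,248]],0.1)[:,:2]
L=np.array([[.09,.155],[.09,-.155],[-.09,-.155],[-.09,.155]])
A=P-P.mean(0);th=np.arctan2((L[:,0]*A[:,1]-L[:,1]*A[:,0]).sum(),(L*A).sum())
R=np.array([[np.cos(th),-np.sin(th)],[np.sin(th),np.cos(th)]]);c=P.mean(0)
print('safe',c.round(4),th,(A@R-L).round(4))
w=lambda x,y:(c+R@[x,y]).round(4)
D=[w(.012,y) for y in(.085,0,-.085)];print('dials',D,'handle',w(-.128,0))
for d,pt in zip(D,[[165,110],[256,105],[377,127]]):
    q=f([pt],.135)[0,:2]-d; a=np.arctan2(q[1],q[0])-th; print(q,'q=',1.4-a)
print('grip block',f([[605,312]],.089), 'frame ends',f([[608,285],[583,352]],.051))
E
```

```text
safe [ 0.6613 -0.0572] -0.046755612376461954 [[-0.0015 -0.0022]
 [ 0.      0.0017]
 [ 0.0002  0.0037]
 [ 0.0012 -0.0032]]
dials [array([0.6772, 0.0271]), array([ 0.6733, -0.0578]), array([ 0.6693, -0.1427])] handle [ 0.5334 -0.0513]
[ 0.00738215 -0.0166964 ] q= 2.507742416616753
[0.02126542 0.00132619] q= 1.2909612215369348
[ 0.01649077 -0.00444416] q= 1.6164841315871072
grip block [[ 0.57155251 -0.33430154  0.089     ]] frame ends [[ 0.60211163 -0.34610313  0.051     ]
 [ 0.54704839 -0.32815317  0.051     ]]
```

Emit:
carry_out --plan '[9, 2.4, -3.2, 0.4, 0.017, 9, 2.4, -3.2, 0.4, 0.017, 9, 2.4, -3.2, 0.4, 0.017, 9, 2.4, -3.2, 0.4, 0.017, 9, 2.4, -3.2, 0.4, 0.017, 9, 2.4, -3.2, 0.4, 0.017, 9, 2.4, -3.2, 0.4, 0.017, 9, 2.4, -3.2, 0.4, 0.017, 9, 2.4, -3.2, 0.4, 0.017, 9, 2.4, -3.2, 0.4, 0.017]'

```text
t: 1.1
position: [0.4454, 0.269, 0.2547]
tcp_rot: [-0.256, -3.131, 0.0]
ft_force: [0.8, 1.6, 0.1]
grip_width: 0.0901
gripper_force: 0.0
```

Emit:
carry_out --plan '[4, 2.4, -3.2, 0, 0.017, 4, 2.4, -3.2, 0, 0.017, 4, 2.4, -3.2, 0, 0.017, 4, 2.4, -3.2, 0, 0.017, 4, 2.4, -3.2, 0, 0.017, 4, 2.4, -3.2, 0, 0.017, 4, 2.4, -3.2, 0, 0.017, 4, 2, -3.2, 0, 0.017, 4, 0, 0, 0, 0, 4, 0, 0, 0, 0]'

```text
t: 2.1
position: [0.6326, 0.014, 0.2539]
tcp_rot: [-0.046, -3.14, -0.001]
ft_force: [-0.5, 1.0, -0.6]
grip_width: 0.04
gripper_force: 0.0
```

```bash
python3 - <<'E'
from h import *
s,im=snap('wrist','w1.png'); print(s['t'],s['position'],s['tcp_rot'],s['joint_positions'])
im=cv2.imread('pics/w1.png');cv2.imwrite('pics/w1b.png',cv2.resize(im,(800,600),interpolation=cv2.INTER_CUBIC))
E
```

```text
2.1 [0.63259436 0.01397113 0.25391353] [-4.61976471e-02 -3.13988541e+00 -5.61132730e-04] [-8.23702413e-02  4.68625220e-01  1.48760450e+00  2.84875185e-04
  1.18675133e+00 -1.62384928e+00]
```

View pics/w1b.png

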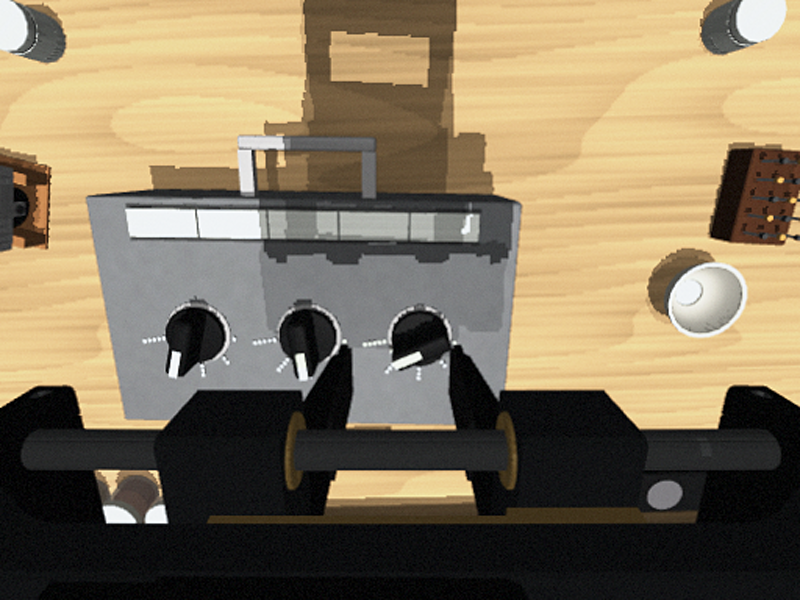

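The wrist view, with image-right as world +y and image-down as +x, shows the strip from (126,222) to (481,226), and the dials at about (195,335), (310,335) and (420,335). The pointers are at (175,365), (303,367) and (405,360).

```bash
python3 - <<'E'
from h import *
s=robot.get_state()
f=lambda p,z: toz('wrist',s,np.array(p)*.64-.2,z)[:,:2]
S=f([[126,207],[481,211],[480,242],[126,237]],.1045); a,b=(S[0]+S[3])/2,(S[1]+S[2])/2
d=b-a; th=np.arctan2(d[1],d[0])-np.pi/2; st=S.mean(0); R=np.array([[np.cos(th),-np.sin(th)],[np.sin(th),np.cos(th)]])
print(S,np.linalg.norm(d),'th',th,'strip',st)
E_=f([[88,197],[520,203]],.1);print('front edge mid',E_.mean(0),E_)
c=st+R@[.072,0];print('safe',c)
for y,pt in zip((.085,0,-.085),[[393,364],[303,378],[175,376]]):
    ax=c+R@[.012,y]; q=f([pt],.135)[0]-ax; ang=np.arctan2(q[1],q[0]);print(ax.round(4),q.round(4),'ang',ang,'q',1.4-ang+th)
print('handle',f([[240,143],[375,145]],.082), c+R@[-.128,0])
print('px of axes at .135',(proj('wrist',s,[np.r_[c+R@[.012,y],.135] for y in(.085,0,-.085)])/.64).round())
E
```

```text
[[ 0.573597   -0.17622304]
 [ 0.58360374  0.07133105]
 [ 0.60535587  0.07110401]
 [ 0.59446074 -0.18044234]] 0.24976895915706293 th -0.04185464066704836 strip [ 0.58925434 -0.05355758]
front edge mid [ 0.57271274 -0.05248737] [[ 0.56617905 -0.20446682]
 [ 0.57924644  0.09949207]]
safe [ 0.66119128 -0.05657023]
[0.6767 0.0279] [ 0.0074 -0.0208] ang -1.230791462751182 q 2.5889368220841336
[ 0.6732 -0.0571] [0.0199 0.0003] ang 0.0165335949752999 q 1.3416117643576517
[ 0.6696 -0.142 ] [ 0.0194 -0.0049] ang -0.2483929656835618 q 1.6065383250165133
handle [[ 0.53270404 -0.09859588]
 [ 0.53693346 -0.00183489]] [ 0.53330338 -0.0512144 ]
px of axes at .135 [[422. 353.]
 [300. 352.]
 [177. 350.]]
```

Emit:
carry_out --plan '[4, 0.55, 0.175, -0.5, -0.1425, 4, 0.55, 0.175, -0.5, -0.1425, 4, 0.55, 0.175, -0.5, -0.1425, 4, 0.55, 0.175, -0.5, -0.1425, 4, 0.55, 0.175, -0.5, -0.1425, 4, 0.55, 0.175, -0.5, -0.1425, 4, 0.55, 0.175, -0.5, -0.1425, 4, 0.55, 0.175, -0.5, -0.1425, 4, 0, 0, -2.5, 0, 4, 0, 0, -1.5, 0]' --force 30

```text
t: 3.15
position: [0.6758, 0.0302, 0.1736]
tcp_rot: [-1.73, -2.622, 0.0]
ft_force: [0.0, -0.2, -0.6]
grip_width: 0.0401
gripper_force: 0.0
```

```bash
python3 - <<'E'
from h import *
s,im=snap('wrist','w2.png'); print(s['t'],s['position'],s['tcp_rot'])
im=cv2.imread('pics/w2.png');cv2.imwrite('pics/w2b.png',cv2.resize(im[100:340,130:450],(800,600),interpolation=cv2.INTER_CUBIC))
E
```

```text
3.15 [0.67584118 0.03016992 0.17363314] [-1.72971434e+00 -2.62154032e+00  4.75064154e-04]
```

View pics/w2b.png

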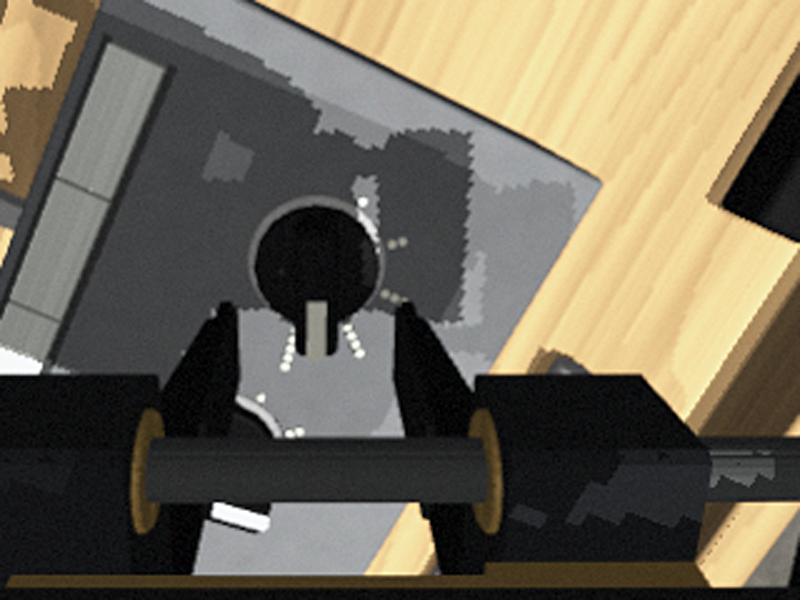

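The bar sits centred between the fingers and aligned with them at about (316,330). I'll go down, grip and turn.

Emit:
carry_out --plan '[4, 0.1, -0.2, -3, 0, 4, 0, 0, -3, 0, 1, 0, 0, 0, 0, 1, 0, 0, 0, 0, 1, 0, 0, 0, 0, 1, 0, 0, 0, 0.1, 1, 0, 0, 0, 0.14, 1, 0, 0, 0, 0.14, 1, 0, 0, 0, 0.14, 1, 0, 0, 0, 0.14]'

```text
t: 4.2
position: [0.6781, 0.0267, 0.1167]
tcp_rot: [0.78, 3.041, 0.001]
ft_force: [-0.5, 0.4, 0.7]
grip_width: 0.014
gripper_force: 29.9
```

Emit:
carry_out --plan '[1, 0, 0, 0, 0.14, 1, 0, 0, 0, 0.14, 1, 0, 0, 0, 0.1, 1, 0, 0, 0, 0.083, 1, 0, 0, 0, 0, 1, 0, 0, 0, 0, 4, 0, 0, 0, 0, 4, 0, 0, 0, 0, 4, 0, 0, 3, 0, 4, 0, 0, 3, 0]'

```text
t: 5.2
position: [0.6774, 0.0263, 0.1748]
tcp_rot: [-0.073, -3.139, 0.0]
ft_force: [0.1, -0.4, -0.2]
grip_width: 0.0382
gripper_force: 0.0
```

```bash
python3 - <<'E'
from h import *
s,im=snap('wrist','w3.png'); print(s['t'],s['position'],s['tcp_rot'])
n=s['tcp_rot'];print('psi',2*np.arctan2(n[1],n[0])-np.pi/2)
im=cv2.imread('pics/w3.png');cv2.imwrite('pics/w3b.png',cv2.resize(im[60:330,76:436],(800,600),interpolation=cv2.INTER_CUBIC))
E
```

```text
5.2 [0.6774458  0.02628655 0.17479686] [-7.25871459e-02 -3.13896968e+00  1.92225873e-04]
psi -4.758629765737116
```

View pics/w3b.png

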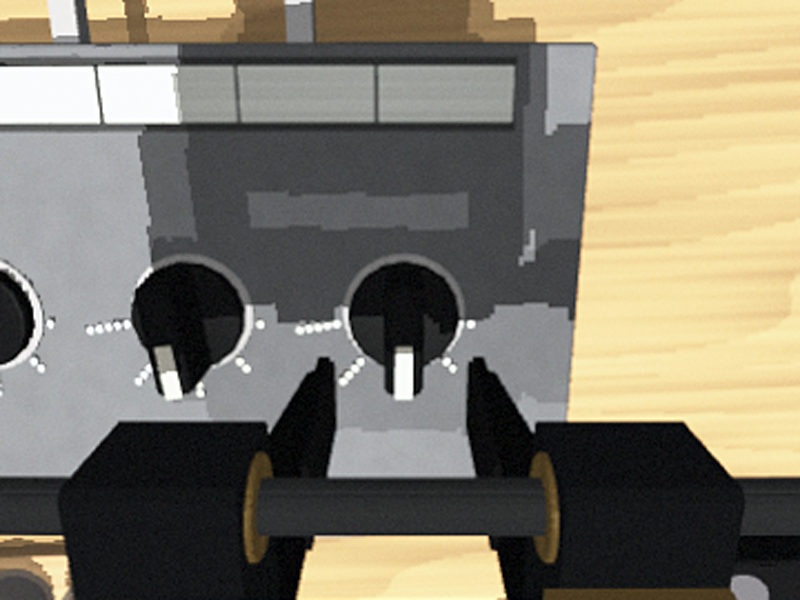

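The left dial now points straight at mark 3. Next is the middle dial.

Emit:
carry_out --plan '[4, -0.1, -2.8, 0, 0.025, 4, -0.1, -2.8, 0, 0.025, 4, -0.2, -2.75, 0, 0.025, 4, 0, 0, 0, 0, 4, 0, 0, -2, 0, 4, 0, 0, -2, 0, 4, 0, 0, -2, 0, 1, 0, 0, 0, 0, 1, 0, 0, 0, 0, 1, 0, 0, 0, 0]'

```text
t: 6.25
position: [0.6743, -0.0568, 0.1159]
tcp_rot: [-0.047, 3.14, -0.0]
ft_force: [-0.3, 0.8, 0.2]
grip_width: 0.0214
gripper_force: 0.0
```

Emit:
carry_out --plan '[1, 0, 0, 0, 0, 1, 0, 0, 0, -0.1, 1, 0, 0, 0, -0.14, 1, 0, 0, 0, -0.14, 1, 0, 0, 0, -0.14, 1, 0, 0, 0, -0.14, 1, 0, 0, 0, -0.113, 1, 0, 0, 0, 0, 1, 0, 0, 0, 0, 4, 0, 0, 0, 0]'

```text
t: 7.25
position: [0.674, -0.0574, 0.1157]
tcp_rot: [1.14, 2.926, 0.0]
ft_force: [-0.4, -0.2, 0.5]
grip_width: 0.0178
gripper_force: 0.0
```

Emit:
carry_out --plan '[4, 0, 0, 0, 0, 4, 0, 0, 3, 0, 4, 0, 0, 3, 0, 4, -0.15, -2.8, 0, 0.12, 4, -0.15, -2.8, 0, 0.12, 4, -0.15, -2.85, 0, 0.12, 4, 0, 0, 0, 0.13, 4, 0, 0, 0, 0, 4, 0, 0, -2, 0, 4, 0, 0, -2, 0]'

```text
t: 8.25
position: [0.6696, -0.1408, 0.1349]
tcp_rot: [0.402, 3.114, 0.0]
ft_force: [0.5, -0.1, -0.2]
grip_width: 0.0399
gripper_force: 0.0
```

Emit:
carry_out --plan '[4, 0, 0, -2, 0, 1, 0, 0, 0, 0, 1, 0, 0, 0, 0, 1, 0, 0, 0, 0, 1, 0, 0, 0, 0, 1, 0, 0, 0, 0.1, 1, 0, 0, 0, 0.14, 1, 0, 0, 0, 0.14, 1, 0, 0, 0, 0.14, 1, 0, 0, 0, 0.14]'

```text
t: 9.25
position: [0.6698, -0.1422, 0.116]
tcp_rot: [-0.642, 3.073, -0.003]
ft_force: [0.0, -2.5, 1.5]
grip_width: 0.0135
gripper_force: 30.0
```

Emit:
carry_out --plan '[1, 0, 0, 0, 0.14, 1, 0, 0, 0, 0.11, 1, 0, 0, 0, 0, 1, 0, 0, 0, 0, 4, 0, 0, 0, 0, 4, 0, 0, 0, 0, 4, 0, 0, 3, 0, 4, 0, 0, 3, 0, 4, -2, 0, 2, -0.1, 4, -4, 0, 2, -0.1]'

```text
t: 10.25
position: [0.6098, -0.1411, 0.2149]
tcp_rot: [-0.705, 3.061, 0.0]
ft_force: [-0.4, -0.6, 0.3]
grip_width: 0.0399
gripper_force: 0.0
```

Emit:
carry_out --plan '[4, -4, 1, 0, -0.1, 4, -4, 1, 0, -0.1, 4, -4, 1, 0, -0.1, 4, 0, 1, 0, -0.1, 4, 0, 1, 0, -0.1, 4, 0, 1, 0, 0, 4, 0, 1, 0, 0, 4, 0, 1, 0, 0, 4, 0, 1, 0, 0, 4, 0, 0, 0, 0]'

```text
t: 11.25
position: [0.4892, -0.0503, 0.2146]
tcp_rot: [-0.064, -3.141, -0.0]
ft_force: [0.0, 0.1, -0.2]
grip_width: 0.0404
gripper_force: 0.0
```

```bash
python3 - <<'E'
from h import *
s,im=snap('wrist','w4.png'); print(s['t'],s['position'],s['tcp_rot'])
n=s['tcp_rot'];print('psi',2*np.arctan2(n[1],n[0])-np.pi/2)
s,im=snap('top','t4.png')
im=cv2.imread('pics/w4.png');cv2.imwrite('pics/w4b.png',cv2.resize(im,(800,600),interpolation=cv2.INTER_CUBIC))
E
```

```text
11.25 [ 0.48924224 -0.05030545  0.2145722 ] [-6.42370079e-02 -3.14065385e+00 -4.42956594e-04]
psi -4.7532900509921445
```

View pics/w4b.png

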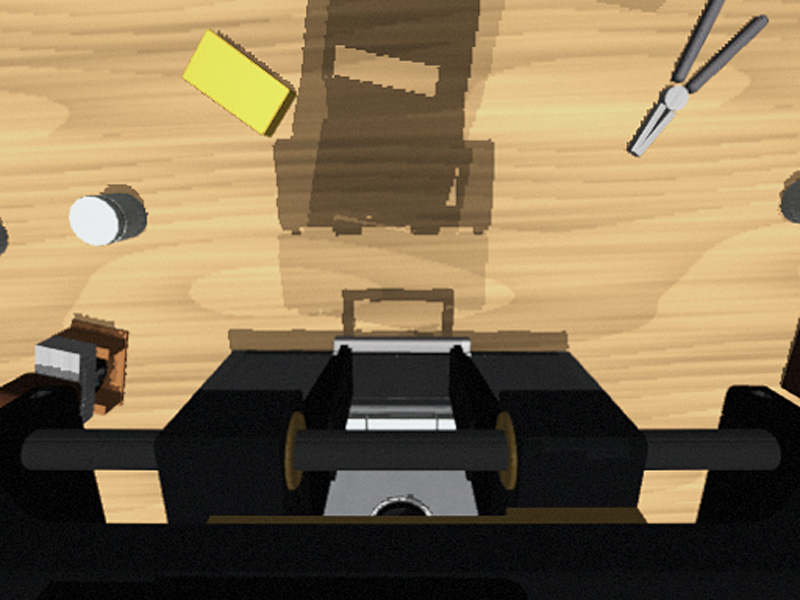

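The handle front edge is at (402,345), clear of the tool, and nothing else on the bench has moved. I'll check the dials from the scene camera.

```bash
python3 - <<'E'
from h import *
s,im=snap('scene','s5.png')
im=cv2.imread('pics/s5.png');cv2.imwrite('pics/s5b.png',cv2.resize(im[190:290,150:300],(750,500),interpolation=cv2.INTER_CUBIC))
E
```

```text
(no output)
```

View pics/s5b.png

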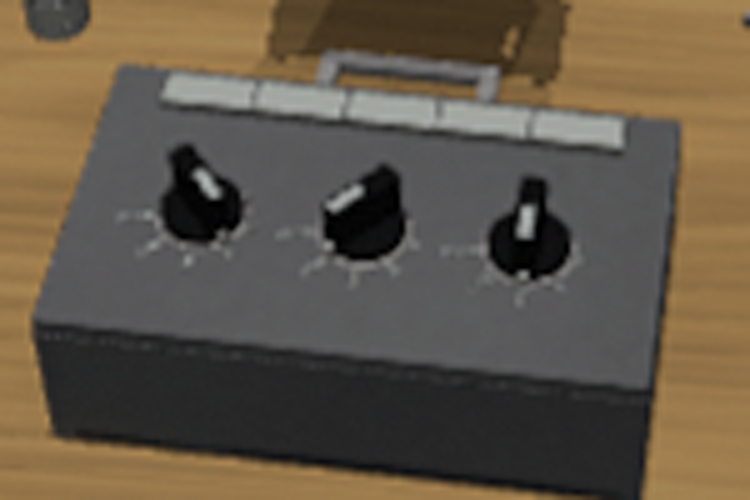

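All three dials read 3 - 4 - 2. Next I turn the tool for the handle, go down and pull.

Emit:
carry_out --plan '[4, 0.44, 0, 0, -0.145, 4, 0.44, 0, 0, -0.145, 4, 0.44, 0, 0, -0.145, 4, 0.44, 0, 0, -0.145, 4, 0.44, 0, 0, -0.145, 4, 0.44, 0, 0, -0.145, 4, 0.44, 0, 0, -0.145, 4, 0.44, 0, 0, -0.145, 4, 0.44, 0, 0, -0.145, 4, 0.44, -0.1, 0, -0.145]'

```text
t: 12.4
position: [0.5335, -0.0529, 0.2146]
tcp_rot: [-2.14, -2.3, 0.0]
ft_force: [0.0, 0.7, 0.8]
grip_width: 0.0402
gripper_force: 0.0
```

Emit:
carry_out --plan '[3.2, 0, 0, 0, -0.124, 3.2, 0, 0, -3, 0, 3.2, 0, 0, -3, 0, 3.2, 0, 0, -3, 0, 3.2, 0, 0, 0, 0, 3.2, 0, 0, -3, 0, 3.2, 0, 0, -3.2, 0, 3.2, 0, 0, 0, 0, 0.6, 0, 0, 0, 0, 0.6, 0, 0, 0, 0]'

```text
t: 13.4
position: [0.5342, -0.0528, 0.0646]
tcp_rot: [2.27, 2.168, 0.002]
ft_force: [0.6, -0.1, 0.8]
grip_width: 0.0214
gripper_force: 0.0
```

Emit:
carry_out --plan '[0.6, 0, 0, 0, 0, 0.6, 0, 0, 0, 0, 0.6, 0, 0, 0, 0, 0.6, -1.4, 0.06, 0, 0, 0.6, -1.4, 0.06, 0, 0, 0.6, -1.5, 0.07, 0, 0, 0.6, -1.5, 0.07, 0, 0, 0.6, -1.5, 0.06, 0, 0, 0.6, -1.5, 0.06, 0, 0, 0.6, -1.5, 0.06, 0, 0]'

```text
t: 14.4
position: [0.4326, -0.0482, 0.0642]
tcp_rot: [2.268, 2.165, 0.007]
ft_force: [67.3, 13.6, -36.5]
grip_width: 0.0108
gripper_force: 30.5
```

Emit:
carry_out --plan '[0.6, 0.2, 0, 0, 0, 0.6, 0, 0, 0, 0, 3, 0, 0, 0, 0, 3, 0, 0, 0, 0, 3, 0, 0, 0, 0, 3, 0, 0, 3, 0, 3, 0, 0, 4, 0, 3, 0, 0, 4, 0, 6, 0, 0, 4, 0, 6, 0, 0, 0, 0]'

```text
t: 15.4
position: [0.4338, -0.0484, 0.2169]
tcp_rot: [2.267, 2.165, 0.006]
ft_force: [0.4, -0.9, -0.8]
grip_width: 0.0406
gripper_force: 0.0
```

```bash
cat > cans.py <<'E'
from h import *
def cans(im,s,name='top'):
    hsv=cv2.cvtColor(im,cv2.COLOR_RGB2HSV)
    m=((hsv[:,:,1]<60)&(hsv[:,:,2]>110)).astype(np.uint8)
    n,l,st,ce=cv2.connectedComponentsWithStats(m)
    for i in range(1,n):
        p=toz(name,s,ce[i],0.042)[0]
        if 60<st[i,4]<200 and .3<p[0]<.6 and p[1]>-.6: print(st[i],ce[i].round(1),p.round(3))
E
python3 - <<'E'
from cans import *
s,im=snap('top','t6.png');print(s['t'],s['position'],s['ft_force']); cans(im,s)
E
```

```text
15.4 [ 0.4338421  -0.04842332  0.21688755] [ 0.42820344 -0.93593797 -0.7650126 ]
[314 192  11  32 177] [318.8 209.1] [ 0.516 -0.186  0.042]
[360 197  13  11  94] [365.9 202.1] [ 0.551 -0.332  0.042]
[122 207  14  13 135] [128.1 212.6] [0.451 0.404 0.042]
[158 210  14  14 138] [164.  216.5] [0.45  0.289 0.042]
[341 230  14  14 143] [347.5 236.2] [ 0.439 -0.279  0.042]
[381 230  13  13 137] [387.2 235.8] [ 0.451 -0.403  0.042]
[181 235  32  28 139] [199.6 247.5] [0.365 0.168 0.042]
```

View pics/t6.png

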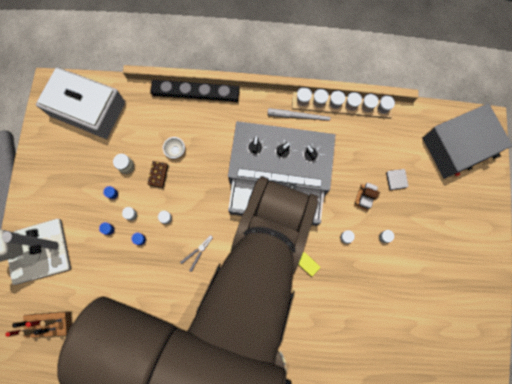

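The drawer is out and the dials still read 3 - 4 - 2. The four canisters haven't moved. I'll take the right near one first.

Emit:
carry_out --plan '[6, 0.05, -2.3, 0, 0.145, 6, 0.05, -2.3, 0, 0.145, 6, 0.05, -2.3, 0, 0.145, 6, 0.05, -2.3, 0, 0.145, 6, 0.05, -2.3, 0, 0.145, 6, 0.05, -2.3, 0, 0.145, 6, 0.05, -2.3, 0, 0.145, 6, 0.05, -2.3, 0, 0.145, 6, 0.05, -2.3, 0, 0.145, 6, 0.05, -2.3, 0, 0.145]'

```text
t: 16.45
position: [0.4367, -0.2787, 0.211]
tcp_rot: [-0.252, -3.129, -0.003]
ft_force: [0.6, -0.1, -0.1]
grip_width: 0.06
gripper_force: 0.0
```

Emit:
carry_out --plan '[6, 0, 0, 0, 0.123, 6, 0, 0, -2, 0, 6, 0, 0, -4, 0, 6, 0, 0, -4, 0, 6, 0, 0, 0, 0, 6, 0, 0, 0, 0, 6, 0, 0, 0, 0, 6, 0, 0, 0, 0, 6, 0, 0, 0, 0, 6, 0, 0, 0, 0]'

```text
t: 17.45
position: [0.4375, -0.2782, 0.1135]
tcp_rot: [0.069, 3.14, -0.001]
ft_force: [0.4, -0.1, -0.8]
grip_width: 0.0599
gripper_force: 0.0
```

```bash
python3 - <<'E'
from cans import *
s,im=snap('wrist','w7.png');print(s['t'],s['position'],s['tcp_rot'],s['joint_positions'].round(2))
hsv=cv2.cvtColor(im,cv2.COLOR_RGB2HSV); m=((hsv[:,:,1]<50)&(hsv[:,:,2]>130)).astype(np.uint8)
n,l,st,ce=cv2.connectedComponentsWithStats(m)
for i in range(1,n):
    if st[i,4]>300: print(st[i],toz('wrist',s,ce[i],.042)[0].round(4))
s2,t=snap('top'); cans(t,s2)
im=cv2.imread('pics/w7.png');cv2.imwrite('pics/w7b.png',im)
E
```

```text
17.45 [ 0.43745742 -0.27821359  0.1134677 ] [ 6.87022181e-02  3.13972480e+00 -1.22984849e-03] [-0.69  0.48  1.93  0.    0.74 -2.22]
[232 199  42  24 672] [ 0.4452 -0.285   0.042 ]
[  95  201   46   39 1250] [ 0.4497 -0.4062  0.042 ]
[489 208  23  40 511] [ 0.4718 -0.0584  0.042 ]
[420 252  44  22 677] [ 0.5046 -0.1038  0.042 ]
[189 303  37  23 531] [ 0.5536 -0.3331  0.042 ]
[122 207  14  13 141] [128.1 212.8] [0.451 0.404 0.042]
[157 210  15  14 148] [163.9 216.5] [0.45  0.29  0.042]
[181 235  32  28 142] [199.5 247.5] [0.365 0.169 0.042]
```

View pics/w7b.png

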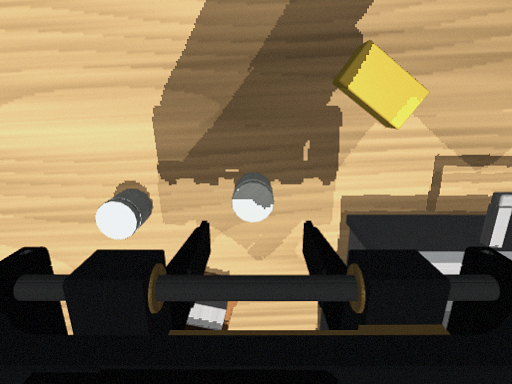

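Canister A's top is centred between the fingers at about (253,203). I'll go straight down and grip.

Emit:
carry_out --plan '[6, 0, -0.2, -4, 0, 6, 0, 0, -4, 0, 6, 0, 0, -2, 0, 6, 0, 0, 0, 0, 3, 0, 0, 0, 0, 3, 0, 0, 0, 0, 3, 0, 0, 0, 0, 3, 0, 0, 0, 0, 3, 0, 0, 4, 0, 3, 0, 0, 4, 0]' --force 20

```text
t: 18.55
position: [0.4368, -0.2797, 0.0934]
tcp_rot: [-0.069, -3.139, -0.002]
ft_force: [-0.2, 0.1, -1.4]
grip_width: 0.0379
gripper_force: 20.0
```

```bash
python3 - <<'E'
from h import *
th=-.043;c=np.array([.6612,-.0568]);R=np.array([[np.cos(th),-np.sin(th)],[np.sin(th),np.cos(th)]])
for y in(-.09,-.03,.03,.09): print(y,(c+R@[-.138,y]).round(4))
E
```

```text
-0.09 [ 0.5195 -0.1408]
-0.03 [ 0.522  -0.0808]
0.03 [ 0.5246 -0.0209]
0.09 [0.5272 0.039 ]
```

Emit:
carry_out --plan '[3, 0, 0, 4, 0, 3, 1.4, 2.3, 0, 0, 3, 1.4, 2.3, 0, 0, 3, 1.4, 2.3, 0, 0, 3, 1.4, 2.3, 0, 0, 3, 1.4, 2.4, 0, 0, 3, 1.3, 2.3, 0, 0, 3, 0, 0, 0, 0, 3, 0, 0, -3, 0, 3, 0, 0, -3, 0]'

```text
t: 19.55
position: [0.5205, -0.1414, 0.0729]
tcp_rot: [0.068, 3.138, -0.001]
ft_force: [0.1, -0.3, -1.0]
grip_width: 0.0375
gripper_force: 20.0
```

Emit:
carry_out --plan '[3, 0, 0, -1.5, 0, 3, 0, 0, -0.7, 0, 3, 0, 0, -0.6, 0, 3, 0, 0, 0, 0, 4.8, 0, 0, 0, 0, 4.8, 0, 0, 0, 0, 4.8, 0, 0, 4, 0, 4.8, 0, 0, 4, 0, 6, -1, -3, 2, 0, 6, -1, -4, 0, 0]'

```text
t: 20.55
position: [0.5014, -0.2113, 0.1485]
tcp_rot: [0.064, 3.136, -0.004]
ft_force: [0.9, -0.0, -0.4]
grip_width: 0.0575
gripper_force: 0.0
```

Emit:
carry_out --plan '[6, -1, -3.9, 0, 0, 6, -1, -3.9, 0, 0, 6, -1, -3.9, 0, 0, 6, -1, -3.8, 0, 0, 6, -1.1, -3.8, 0, 0, 6, 0, 0, -3, 0, 6, 0, 0, 0, 0, 6, 0, 0, 0, 0, 6, 0, 0, 0, 0, 6, 0, 0, 0, 0]'

```text
t: 21.55
position: [0.4499, -0.4038, 0.1159]
tcp_rot: [0.067, 3.14, -0.002]
ft_force: [0.0, -0.2, -0.5]
grip_width: 0.0599
gripper_force: 0.0
```

```bash
cat >> cans.py <<'E'
def wr(fn):
    s,im=snap('wrist',fn);print(s['t'],s['position'].round(4))
    hsv=cv2.cvtColor(im,cv2.COLOR_RGB2HSV); m=((hsv[:,:,1]<50)&(hsv[:,:,2]>130)).astype(np.uint8)
    n,l,st,ce=cv2.connectedComponentsWithStats(m)
    for i in range(1,n):
        if st[i,4]>300: print(st[i],toz('wrist',s,ce[i],.042)[0].round(4))
    s2,t=snap('top',fn.replace('w','t')); cans(t,s2)
E
python3 -c "
from cans import *
wr('w8.png')"
```

```text
21.55 [ 0.4499 -0.4038  0.1159]
[233 197  42  24 558] [ 0.4582 -0.409   0.042 ]
[360 197  13  11 101] [365.9 202. ] [ 0.551 -0.332  0.042]
[122 207  14  13 142] [128.1 212.8] [0.451 0.404 0.042]
[157 210  15  14 147] [163.9 216.5] [0.45  0.29  0.042]
[181 235  32  28 143] [199.5 247.5] [0.365 0.169 0.042]
```

Emit:
carry_out --plan '[6, 0, -0.2, -4, 0, 6, 0, 0, -4, 0, 6, 0, 0, -2.2, 0, 6, 0, 0, 0, 0, 3, 0, 0, 0, 0, 3, 0, 0, 0, 0, 3, 0, 0, 0, 0, 3, 0, 0, 4, 0, 3, 0, 0, 4, 0, 3, 0, 0, 4, 0]'

```text
t: 22.65
position: [0.4492, -0.406, 0.135]
tcp_rot: [0.069, 3.14, -0.001]
ft_force: [-0.1, 0.2, -1.4]
grip_width: 0.0376
gripper_force: 20.0
```

Emit:
carry_out --plan '[3, 0.9, 4, 0, 0, 3, 0.9, 4, 0, 0, 3, 0.9, 4, 0, 0, 3, 0.9, 4, 0, 0, 3, 0.9, 4.1, 0, 0, 3, 0.9, 4.1, 0, 0, 3, 0.9, 4.1, 0, 0, 3, 0.9, 4.2, 0, 0, 3, 0, 0, 0, 0, 3, 0, 0, 0, 0]'

```text
t: 23.65
position: [0.5215, -0.0803, 0.1335]
tcp_rot: [0.065, 3.14, -0.001]
ft_force: [-0.2, -0.1, -1.1]
grip_width: 0.0372
gripper_force: 20.0
```

Emit:
carry_out --plan '[3, 0, 0, -3, 0, 3, 0, 0, -3, 0, 3, 0, 0, -1.5, 0, 3, 0, 0, -0.7, 0, 3, 0, 0, -0.6, 0, 3, 0, 0, 0, 0, 4.8, 0, 0, 0, 0, 4.8, 0, 0, 0, 0, 4.8, 0, 0, 4, 0, 4.8, 0, 0, 4, 0]'

```text
t: 24.65
position: [0.5205, -0.0815, 0.125]
tcp_rot: [-0.07, -3.138, -0.001]
ft_force: [-0.3, 0.0, -0.2]
grip_width: 0.0478
gripper_force: 0.0
```

Emit:
carry_out --plan '[6, -0.8, 4.1, 0, 0, 6, -0.8, 4.1, 0, 0, 6, -0.8, 4.1, 0, 0, 6, -0.8, 4.1, 0, 0, 6, -0.8, 4.1, 0, 0, 6, -0.8, 4.1, 0, 0, 6, -0.8, 4.1, 0, 0, 6, -0.8, 4.1, 0, 0, 6, -0.8, 4.1, 0, 0, 6, 0, 0, -1, 0]'

```text
t: 25.65
position: [0.4489, 0.2915, 0.1155]
tcp_rot: [0.063, 3.139, 0.003]
ft_force: [0.2, -1.1, 0.2]
grip_width: 0.06
gripper_force: 0.0
```

```bash
python3 -c "
from cans import *
wr('w9.png')"
```

```text
25.65 [0.4489 0.2915 0.1155]
[ 94 100  34  56 789] [0.3791 0.1735 0.042 ]
[ 360  177   45   40 1312] [0.4498 0.4033 0.042 ]
[235 196  42  25 781] [0.4549 0.2893 0.042 ]
[360 197  13  11  96] [366.  202.1] [ 0.551 -0.332  0.042]
[199 235  14  16  92] [205.  243.3] [0.38  0.153 0.042]
```

Emit:
carry_out --plan '[6, 0, -0.15, -4, 0, 6, 0, 0, -4, 0, 6, 0, 0, -2.2, 0, 6, 0, 0, 0, 0, 3, 0, 0, 0, 0, 3, 0, 0, 0, 0, 3, 0, 0, 0, 0, 3, 0, 0, 4, 0, 3, 0, 0, 4, 0, 3, 0, 0, 4, 0]'

```text
t: 26.75
position: [0.449, 0.2863, 0.1349]
tcp_rot: [0.069, 3.14, 0.0]
ft_force: [-0.4, -0.2, -0.6]
grip_width: 0.0375
gripper_force: 20.0
```

Emit:
carry_out --plan '[3, 0.94, -3.9, 0, 0, 3, 0.94, -3.9, 0, 0, 3, 0.94, -3.9, 0, 0, 3, 0.94, -3.9, 0, 0, 3, 0.94, -3.9, 0, 0, 3, 0.94, -3.9, 0, 0, 3, 0.94, -3.9, 0, 0, 3, 0.94, -3.8, 0, 0, 3, 0, 0, 0, 0, 3, 0, 0, 0, 0]'

```text
t: 27.75
position: [0.5243, -0.0251, 0.1333]
tcp_rot: [0.072, 3.14, 0.0]
ft_force: [-0.7, 1.4, -1.1]
grip_width: 0.0372
gripper_force: 20.0
```

Emit:
carry_out --plan '[3, 0, 0.4, -3, 0, 3, 0, 0, -3, 0, 3, 0, 0, -1.5, 0, 3, 0, 0, -0.7, 0, 3, 0, 0, -0.6, 0, 3, 0, 0, 0, 0, 4.8, 0, 0, 0, 0, 4.8, 0, 0, 0, 0, 4.8, 0, 0, 4, 0, 4.8, 0, 0, 4, 0]'

```text
t: 28.75
position: [0.5236, -0.0199, 0.125]
tcp_rot: [-0.068, -3.138, -0.001]
ft_force: [-0.8, 0.4, 1.0]
grip_width: 0.0479
gripper_force: 0.0
```

Emit:
carry_out --plan '[6, -0.74, 4.2, 0, 0, 6, -0.74, 4.2, 0, 0, 6, -0.74, 4.2, 0, 0, 6, -0.74, 4.2, 0, 0, 6, -0.74, 4.2, 0, 0, 6, -0.74, 4.2, 0, 0, 6, -0.74, 4.2, 0, 0, 6, -0.74, 4.2, 0, 0, 6, -0.74, 4.2, 0, 0, 6, -0.74, 4.2, 0, 0]'

```text
t: 29.75
position: [0.4492, 0.4014, 0.1248]
tcp_rot: [-0.068, -3.141, 0.0]
ft_force: [0.2, -0.3, -0.5]
grip_width: 0.0602
gripper_force: 0.0
```

Emit:
carry_out --plan '[6, 0, 0.2, -1, 0, 6, 0, 0, 0, 0, 6, 0, 0, 0, 0, 6, 0, 0, 0, 0, 6, 0, 0, 0, 0, 6, 0, 0, 0, 0, 6, 0, 0, 0, 0, 6, 0, 0, 0, 0, 6, 0, 0, 0, 0, 6, 0, 0, 0, 0]'

```text
t: 30.75
position: [0.4505, 0.4014, 0.1147]
tcp_rot: [0.069, 3.141, 0.0]
ft_force: [-0.1, -0.3, -0.1]
grip_width: 0.0599
gripper_force: 0.0
```

```bash
python3 -c "
from cans import *
wr('w10.png')"
```

```text
30.75 [0.4505 0.4014 0.1147]
[ 483    0   29  143 2097] [0.3359 0.5945 0.042 ]
[240 197  42  23 751] [0.4563 0.4038 0.042 ]
[360 197  13  11  94] [365.9 202. ] [ 0.551 -0.332  0.042]
[181 236  32  35 166] [199.5 249.6] [0.359 0.168 0.042]
```

View pics/t10.png

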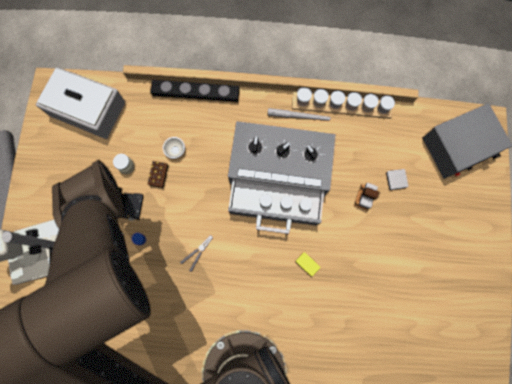

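Three canisters stand in the drawer at (265,201), (286,202) and (305,206), and nothing else has moved. Now the fourth.

Emit:
carry_out --plan '[6, 0, 0.25, -4, 0, 6, 0, 0, -4, 0, 6, 0, 0, -2.1, 0, 6, 0, 0, 0, 0, 3, 0, 0, 0, 0, 3, 0, 0, 0, 0, 3, 0, 0, 0, 0, 3, 0, 0, 4, 0, 3, 0, 0, 4, 0, 3, 0, 0, 4, 0]'

```text
t: 31.85
position: [0.4503, 0.4038, 0.1359]
tcp_rot: [0.069, 3.14, 0.001]
ft_force: [0.4, 0.3, -1.1]
grip_width: 0.0377
gripper_force: 20.0
```

Emit:
carry_out --plan '[3, 0.8, -4, 0, 0, 3, 0.8, -4, 0, 0, 3, 0.8, -4, 0, 0, 3, 0.8, -4, 0, 0, 3, 0.8, -4, 0, 0, 3, 0.8, -4, 0, 0, 3, 0.8, -4, 0, 0, 3, 0.8, -4, 0, 0, 3, 1.2, -4.5, 0, 0, 3, 0, 0, 0, 0]'

```text
t: 32.85
position: [0.5279, 0.0346, 0.1346]
tcp_rot: [0.075, 3.138, -0.001]
ft_force: [0.1, 0.9, -1.5]
grip_width: 0.0377
gripper_force: 20.0
```

Emit:
carry_out --plan '[3, 0, 0, 0, 0, 3, 0, 0, 0, 0, 3, 0, 0, -3, 0, 3, 0, 0, -3, 0, 3, 0, 0, 0, 0, 3, 0, 0, 0, 0, 3, 0, 0, 0, 0, 3, 0, 0, 0, 0, 3, 0, 0, 0, 0, 3, 0, 0, 0, 0]'

```text
t: 33.85
position: [0.5267, 0.0389, 0.0742]
tcp_rot: [0.069, 3.14, 0.0]
ft_force: [0.6, 0.8, -2.3]
grip_width: 0.0373
gripper_force: 20.0
```

Emit:
carry_out --plan '[3, 0, 0, -1.5, 0, 3, 0, 0, -0.8, 0, 3, 0, 0, -0.6, 0, 3, 0, 0, 0, 0, 4.8, 0, 0, 0, 0, 4.8, 0, 0, 0, 0, 4.8, 0, 0, 4, 0, 4.8, 0, 0, 4, 0, 3.2, 0, 0, 4, 0, 3.2, -0.9, -0.9, 4, -0.14]' --force 30

```text
t: 34.85
position: [0.5175, 0.0303, 0.206]
tcp_rot: [-0.289, -3.128, -0.0]
ft_force: [-0.1, -0.4, 0.3]
grip_width: 0.0373
gripper_force: 0.0
```

Emit:
carry_out --plan '[3.2, -0.9, -0.9, 0, -0.143, 3.2, -0.9, -0.9, 0, -0.143, 3.2, -0.9, -0.9, 0, -0.143, 3.2, -0.9, -0.9, 0, -0.143, 3.2, -0.9, -0.9, 0, -0.143, 3.2, -0.9, -0.9, 0, -0.143, 3.2, -0.9, -0.9, 0, -0.143, 3.2, -1, -0.7, 0, -0.143, 3.2, -1.1, -0.7, 0, -0.143, 3.2, 0, 0, 0, -0.144]'

```text
t: 35.85
position: [0.4322, -0.0475, 0.2045]
tcp_rot: [-2.276, -2.164, 0.001]
ft_force: [0.2, -0.0, 0.9]
grip_width: 0.0323
gripper_force: 0.0
```

```bash
python3 - <<'E'
from h import *
s,im=snap('wrist','w11.png'); print(s['t'],s['position'],s['tcp_rot'])
n=s['tcp_rot'];print('psi',2*np.arctan2(n[1],n[0])-np.pi/2)
im=cv2.imread('pics/w11.png');cv2.imwrite('pics/w11b.png',cv2.resize(im,(800,600)))
E
```

```text
35.85 [ 0.43215714 -0.04748956  0.204475  ] [-2.27640422e+00 -2.16372829e+00  1.07191312e-03]
psi -6.333927825216019
```

View pics/w11b.png

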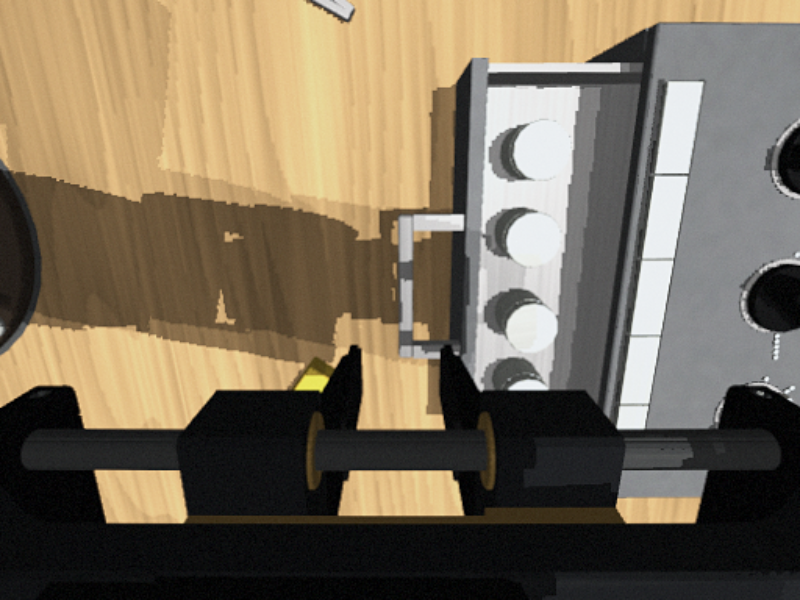

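All four canisters stand upright in the drawer, and the handle at (408,287) lies between the fingers. I'll grip it and push slowly.

Emit:
carry_out --plan '[3.2, 0.1, 0, -3, 0, 3.2, 0, 0, -4, 0, 3.2, 0, 0, -4, 0, 3.2, 0, 0, -3.2, 0, 3.2, 0, 0, 0, 0, 0.6, 0, 0, 0, 0, 0.6, 0, 0, 0, 0, 0.6, 0, 0, 0, 0, 0.6, 0, 0, 0, 0, 0.6, 0, 0, 0, 0]'

```text
t: 36.9
position: [0.4351, -0.0472, 0.064]
tcp_rot: [2.268, 2.171, 0.002]
ft_force: [-0.1, 0.4, 10.1]
grip_width: 0.0096
gripper_force: 30.0
```

Emit:
carry_out --plan '[0.6, 0.3, -0.01, 0, 0, 0.6, 0.6, -0.03, 0, 0, 0.6, 0.9, -0.04, 0, 0, 0.6, 1, -0.04, 0, 0, 0.6, 1, -0.04, 0, 0, 0.6, 1, -0.05, 0, 0, 0.6, 1, -0.04, 0, 0, 0.6, 1, -0.04, 0, 0, 0.6, 1, -0.05, 0, 0, 0.6, 0.9, -0.04, 0, 0]'

```text
t: 37.9
position: [0.522, -0.0512, 0.064]
tcp_rot: [2.269, 2.171, 0.001]
ft_force: [-3.2, -2.7, 7.8]
grip_width: 0.0097
gripper_force: 30.0
```

Emit:
carry_out --plan '[0.6, 0.6, -0.03, 0, 0, 0.6, 0.4, -0.01, 0, 0, 0.6, 0.3, 0, 0, 0, 0.6, 0.2, 0, 0, 0, 0.6, 0, 0, 0, 0, 0.6, 0, 0, 0, 0, 0.6, 0, 0, 0, 0, 0.6, 0, 0, 0, 0, 0.6, 0, 0, 0, 0, 0.6, 0, 0, 0, 0]'

```text
t: 38.9
position: [0.5334, -0.0516, 0.0639]
tcp_rot: [-2.266, -2.17, 0.007]
ft_force: [-17.6, -6.7, 18.8]
grip_width: 0.0095
gripper_force: 30.0
```

Emit:
carry_out --plan '[3.2, 0, 0, 0, 0, 3.2, 0, 0, 0, 0, 3.2, 0, 0, 0, 0, 3.2, 0, 0, 4, 0, 3.2, 0, 0, 4, 0, 6, 0, 0, 4, 0, 6, 0, -2, 4, 0, 6, 0.4, -3, 0, -0.05, 6, 0.4, -3.8, 0, -0.05, 6, 0.5, -3.8, 0, -0.05]'

```text
t: 39.9
position: [0.5497, -0.1783, 0.2234]
tcp_rot: [2.426, 1.994, 0.001]
ft_force: [0.2, 1.2, 0.0]
grip_width: 0.0596
gripper_force: 0.0
```

Emit:
carry_out --plan '[6, 0.5, -3.8, 0, -0.05, 6, 0.5, -3.8, 0, -0.05, 6, 0.5, -3.8, 0, -0.02, 6, 0.5, -2.2, 0, 0, 6, 0.5, -2, 0, 0, 6, 0, 0, 0, 0, 6, 0, 0, 0, 0, 6, 0, 0, 0, 0, 6, 0, 0, 0, 0, 6, 0, 0, 0, 0]'

```text
t: 40.9
position: [0.5746, -0.3326, 0.223]
tcp_rot: [2.54, 1.848, 0.0]
ft_force: [0.8, -0.7, -0.2]
grip_width: 0.0603
gripper_force: 0.0
```

```bash
python3 - <<'E'
from h import *
s,im=snap('wrist','w12.png'); print(s['t'],s['position'],s['tcp_rot'])
n=s['tcp_rot'];print('psi',2*np.arctan2(n[1],n[0])-np.pi/2)
im=cv2.imread('pics/w12.png');cv2.imwrite('pics/w12b.png',cv2.resize(im[100:340,100:420],(800,600),interpolation=cv2.INTER_CUBIC))
E
```

```text
40.9 [ 0.57456062 -0.33259224  0.22298256] [2.54046095e+00 1.84755502e+00 2.90877914e-04]
psi -0.31323101784721197
```

View pics/w12b.png

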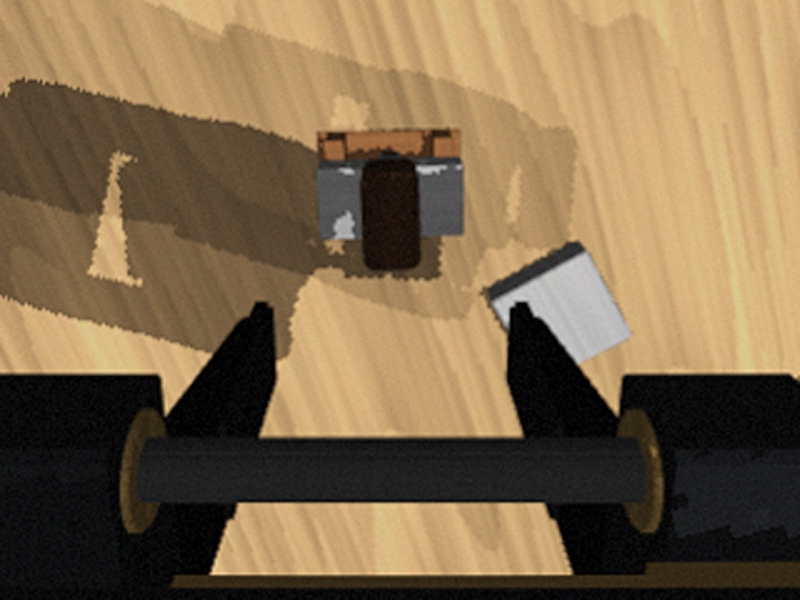

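The roller at (391,215) is seen square on. Its frame spans (317,163)–(463,236) and the far edge of the grip block is at row 268.

```bash
python3 - <<'E'
from h import *
s=robot.get_state(); f=lambda p,z: toz('wrist',s,np.array(p)*.4+[100-.3,100-.3],z)[:,:2]
psi=-.3132; y=np.array([np.sin(psi),-np.cos(psi)])  # tool x dir sign check below
Rm=Ro.from_rotvec(s['tcp_rot']).as_matrix(); tx=Rm[:2,0]; print('toolx',tx)
print('frame',f([[390,199.5]],.051), f([[317,163],[463,163],[463,236],[317,236]],.051))
e=f([[391,268]],.089); print('block',e+.023*tx)
E
```

```text
toolx [0.30820603 0.95131963]
frame [[ 0.57329811 -0.33841058]] [[ 0.54552191 -0.31041896]
 [ 0.61222643 -0.332037  ]
 [ 0.60191772 -0.36724712]
 [ 0.53319548 -0.3449727 ]]
block [[ 0.57410108 -0.33747269]]
```

Emit:
carry_out --plan '[4.5, -0.1, -0.5, -3, 0, 4.5, 0, 0, -4, 0, 4.5, 0, 0, -4, 0, 4.5, 0, 0, -2, 0, 4.5, 0, 0, 0, 0, 4.5, 0, 0, -2, 0, 4.5, 0, 0, -2, 0, 4.5, 0, 0, 0, 0, 4.5, 0, 0, 0, 0, 2, 0, 0, 0, 0]' --force 60

```text
t: 41.95
position: [0.5739, -0.3385, 0.0541]
tcp_rot: [2.54, 1.846, 0.001]
ft_force: [0.5, -0.5, -0.0]
grip_width: 0.0409
gripper_force: 0.0
```

Emit:
carry_out --plan '[2, 0, 0, 0, 0, 2, 0, 0, 0, 0, 2, 0, 0, 0, 0, 2, 0, 0, 0, 0, 2, 0, 0, 0, 0, 2, 0, 0, 0, 0, 2, 0, 0, 0, 0, 2, 0, 0, 0, 0, 2, 0, 0, 0, 0, 2, 0, 0, 0, 0]'

```text
t: 42.95
position: [0.5734, -0.3383, 0.0533]
tcp_rot: [2.541, 1.847, 0.0]
ft_force: [-1.7, 1.3, 6.0]
grip_width: 0.0256
gripper_force: 59.7
```

Emit:
carry_out --plan '[2, 0, 0, 2, 0, 2, 0, 0, 3, 0, 2, 0, 0, 4, 0, 2, 0, 0, 4, 0, 2, 0, 0, 2, 0, 2, 0.1, 1.7, 0, -0.13, 2, 0.1, 1.7, 0, -0.13, 2, 0.1, 1.7, 0, -0.13, 2, 0.1, 1.7, 0, -0.13, 2, 0.1, 1.7, 0, -0.13]'

```text
t: 43.95
position: [0.5781, -0.2524, 0.2021]
tcp_rot: [-3.0, -0.93, 0.001]
ft_force: [0.2, -0.4, -3.8]
grip_width: 0.0257
gripper_force: 59.7
```

Emit:
carry_out --plan '[2, 0.1, 1.7, 0, -0.13, 2, 0.1, 1.7, 0, -0.13, 2, 0.1, 1.7, 0, -0.13, 2, 0.1, 1.7, 0, -0.13, 2, 0.2, 1.7, 0, -0.131, 2, 0, 0, 0, 0, 2, 0, 0, 0, 0, 2, 0, 0, -1.5, 0, 2, 0, 0, -1.5, 0, 2, 0, 0, 0, 0]'

```text
t: 44.95
position: [0.5835, -0.1688, 0.1708]
tcp_rot: [-3.14, 0.067, 0.005]
ft_force: [-0.2, 0.3, -3.7]
grip_width: 0.0258
gripper_force: 59.7
```

```bash
python3 - <<'E'
from h import *
s,im=snap('wrist','w13.png'); print(s['t'],s['position'],s['ft_force'])
n=s['tcp_rot'];print('psi',2*np.arctan2(n[1],n[0])-np.pi/2)
im=cv2.imread('pics/w13.png');cv2.imwrite('pics/w13b.png',cv2.resize(im,(800,600),interpolation=cv2.INTER_CUBIC))
E
```

```text
44.95 [ 0.58347844 -0.1687624   0.17075077] [-0.23631781  0.32488945 -3.66291192]
psi 4.669708959423659
```

View pics/w13b.png

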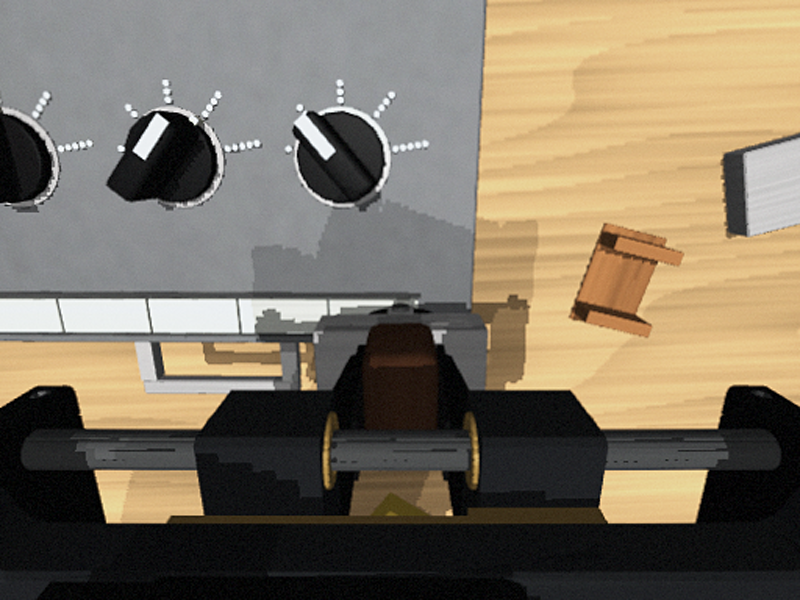

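The roller is over section 5 and lined up with the strip. The dials still read 4 and 2, and the empty rest is at (625,280). I'll press down now.

Emit:
carry_out --plan '[2, 0, 0, -1, 0, 2, 0, 0, -0.6, 0, 2, 0, 0, -0.3, 0, 2, 0, 0, -0.2, 0, 2, 0, 0, -0.1, 0, 2, 0, 0, -0.1, 0, 2, 0, 0, 0, 0, 2, 0, 0, 0, 0, 2, 0, 0, 0, 0, 2, 0, 0, 0, 0]'

```text
t: 46.0
position: [0.5845, -0.1683, 0.1498]
tcp_rot: [3.141, -0.069, 0.0]
ft_force: [-2.2, -0.8, 3.2]
grip_width: 0.026
gripper_force: 59.7
```

Emit:
carry_out --plan '[2, 0, 0, -0.1, 0, 2, 0, 0, -0.1, 0, 2, 0, 0, 0, 0, 2, 0, 0, 0, 0, 2, 0, 0, 0, 0, 2, 0, 0, 0, 0, 2, 0, 0, 0, 0, 2, 0, 0, 0, 0, 2, 0, 0, 0, 0, 2, 0, 0, 0, 0]'

```text
t: 47.0
position: [0.5846, -0.1684, 0.1484]
tcp_rot: [3.14, -0.069, 0.001]
ft_force: [-4.4, 0.2, 10.8]
grip_width: 0.0256
gripper_force: 59.7
```

Emit:
carry_out --plan '[2, 0, 0.3, -0.05, 0, 2, 0.05, 0.8, 0, 0, 2, 0.05, 1, 0, 0, 2, 0.05, 1, 0, 0, 2, 0.05, 1, 0, 0, 2, 0.05, 1, 0, 0, 2, 0.05, 1, 0, 0, 2, 0.05, 1, 0, 0, 2, 0.05, 1, 0, 0, 2, 0.05, 1, 0, 0]'

```text
t: 48.0
position: [0.5893, -0.0775, 0.1484]
tcp_rot: [3.14, -0.069, 0.003]
ft_force: [-3.5, -1.2, 11.4]
grip_width: 0.0258
gripper_force: 59.7
```

Emit:
carry_out --plan '[2, 0.05, 1, 0, 0, 2, 0.05, 1, 0, 0, 2, 0.05, 1, 0, 0, 2, 0.05, 1, 0, 0, 2, 0.04, 1, 0, 0, 2, 0.04, 1, 0, 0, 2, 0.04, 1, 0, 0, 2, 0.04, 1, 0, 0, 2, 0.04, 1, 0, 0, 2, 0.04, 1, 0, 0]'

```text
t: 49.0
position: [0.5939, 0.0227, 0.1484]
tcp_rot: [3.14, -0.069, 0.003]
ft_force: [-3.8, -0.1, 11.2]
grip_width: 0.0256
gripper_force: 59.7
```

Emit:
carry_out --plan '[2, 0.04, 1, 0, 0, 2, 0.04, 1, 0, 0, 2, 0.04, 1, 0, 0, 2, 0.04, 0.9, 0, 0, 2, 0, 0, 0, 0, 2, 0, 0, 0, 0, 2, 0, 0, 0, 0, 2, 0, 0, 0, 0, 2, 0, 0, 0, 0, 2, 0, 0, 0, 0]'

```text
t: 50.0
position: [0.5954, 0.0621, 0.1484]
tcp_rot: [-3.14, 0.069, -0.003]
ft_force: [-4.4, 0.2, 14.3]
grip_width: 0.0258
gripper_force: 59.7
```

Emit:
carry_out --plan '[2, 0, 0, -0.06, 0, 2, -0.04, -1, 0, 0, 2, -0.04, -1.3, 0, 0, 2, -0.05, -1.3, 0, 0, 2, -0.06, -1.3, 0, 0, 2, -0.05, -1.3, 0, 0, 2, -0.06, -1.3, 0, 0, 2, -0.05, -1.3, 0, 0, 2, -0.06, -1.3, 0, 0, 2, -0.05, -1.3, 0, 0]'

```text
t: 51.0
position: [0.5915, -0.0526, 0.1484]
tcp_rot: [3.141, -0.07, 0.006]
ft_force: [-2.0, 2.0, 16.7]
grip_width: 0.0256
gripper_force: 59.7
```

Emit:
carry_out --plan '[2, -0.06, -1.3, 0, 0, 2, -0.05, -1.3, 0, 0, 2, -0.06, -1.3, 0, 0, 2, -0.05, -1.3, 0, 0, 2, -0.06, -1.3, 0, 0, 2, -0.05, -1.3, 0, 0, 2, -0.06, -1.3, 0, 0, 2, -0.06, -1.2, 0, 0, 2, -0.06, -1.2, 0, 0, 2, 0, 0, 0, 0]'

```text
t: 52.0
position: [0.5873, -0.1692, 0.1484]
tcp_rot: [3.139, -0.071, 0.01]
ft_force: [2.8, -1.0, 14.2]
grip_width: 0.0256
gripper_force: 59.7
```

Emit:
carry_out --plan '[2, 0, 0, 2, 0, 2, 0, 0, 3, 0, 2, -0.1, -2, 0.2, 0.13, 2, -0.1, -2, 0, 0.13, 2, -0.2, -2, 0, 0.13, 2, -0.2, -2, 0, 0.13, 2, -0.2, -2, 0, 0.13, 2, -0.2, -2, 0, 0.13, 2, -0.2, -2, 0, 0.13, 2, -0.2, -2.9, 0, 0.13]'

```text
t: 53.0
position: [0.5714, -0.3363, 0.1977]
tcp_rot: [-2.755, -1.508, -0.0]
ft_force: [0.9, 0.4, -4.2]
grip_width: 0.0258
gripper_force: 59.7
```

Emit:
carry_out --plan '[2, 0, 0, 0, 0.13, 2, 0, 0, 0, 0.131, 2, 0, 0, 0, 0, 2, 0, 0, 0, 0, 2, 0, 0, 0, 0, 2, 0, 0, 0, 0, 2, 0, 0, 0, 0, 2, 0, 0, 0, 0, 2, 0, 0, 0, 0, 2, 0, 0, 0, 0]'

```text
t: 54.0
position: [0.5713, -0.3363, 0.1986]
tcp_rot: [2.541, 1.846, 0.0]
ft_force: [1.9, 0.3, -5.0]
grip_width: 0.0258
gripper_force: 59.7
```

```bash
python3 - <<'E'
from h import *
s,im=snap('wrist','w14.png'); print(s['t'],s['position'],s['ft_force'])
n=s['tcp_rot'];print('psi',2*np.arctan2(n[1],n[0])-np.pi/2)
# rest: orange wood px from last view estimate
s0,t=snap('top','t14.png'); hsv=cv2.cvtColor(im,cv2.COLOR_RGB2HSV)
print('force',s['ft_force'])
E
```

```text
54.0 [ 0.57126296 -0.33626492  0.19859614] [ 1.88779691  0.25384212 -5.0043018 ]
psi -0.3141844036251811
force [ 1.88779691  0.25384212 -5.0043018 ]
```

Emit:
carry_out --plan '[2, 0.2, -0.2, 0, 0, 2, 0, 0, 0, 0, 2, 0, 0, -3, 0, 2, 0, 0, -3, 0, 2, 0, 0, -3, 0, 2, 0, 0, -2, 0, 2, 0, 0, -1.5, 0, 2, 0, 0, -1, 0, 2, 0, 0, -0.4, 0, 2, 0, 0, 0, 0]'

```text
t: 55.1
position: [0.5734, -0.3384, 0.0597]
tcp_rot: [2.541, 1.847, 0.0]
ft_force: [-0.5, 0.3, -3.4]
grip_width: 0.026
gripper_force: 59.7
```

Emit:
carry_out --plan '[2, 0, 0, -0.2, 0, 2, 0, 0, -0.2, 0, 2, 0, 0, -0.1, 0, 2, 0, 0, 0, 0, 2, 0, 0, 0, 0, 2, 0, 0, 0, 0, 2, 0, 0, 0, 0, 2, 0, 0, 0, 0, 2, 0, 0, 0, 0, 2, 0, 0, 0, 0]'

```text
t: 56.1
position: [0.5733, -0.3383, 0.0546]
tcp_rot: [2.541, 1.847, 0.0]
ft_force: [-0.4, -0.1, -3.0]
grip_width: 0.0257
gripper_force: 59.7
```

Still hanging freely, so I'll lower a little further.

Emit:
carry_out --plan '[2, 0, 0, -0.1, 0, 2, 0, 0, -0.05, 0, 2, 0, 0, 0, 0, 2, 0, 0, 0, 0, 2, 0, 0, 0, 0, 2, 0, 0, 0, 0, 2, 0, 0, 0, 0, 2, 0, 0, 0, 0, 2, 0, 0, 0, 0, 2, 0, 0, 0, 0]'

```text
t: 57.1
position: [0.5733, -0.3383, 0.0533]
tcp_rot: [2.541, 1.847, 0.0]
ft_force: [-1.9, 1.3, 6.2]
grip_width: 0.0257
gripper_force: 59.7
```

Emit:
carry_out --plan '[4.5, 0, 0, 0, 0, 4.5, 0, 0, 0, 0, 4.5, 0, 0, 0, 0, 4.5, 0, 0, 2, 0, 4.5, 0, 0, 3, 0, 4.5, 0, 0, 3, 0, 4.5, 0, 0, 4, 0, 4.5, 0, 0, 3, 0, 4, 0, 0, 0, -0.13, 4, 0, 0, 0, -0.13]' --force 30

```text
t: 58.1
position: [0.5735, -0.3384, 0.2043]
tcp_rot: [2.761, 1.494, 0.001]
ft_force: [-0.8, -0.7, -0.9]
grip_width: 0.0408
gripper_force: 0.0
```

Emit:
carry_out --plan '[4, 1.04, 3.7, 0, -0.13, 4, 1.04, 3.7, 0, -0.13, 4, 1.04, 3.7, 0, -0.13, 4, 1.04, 3.7, 0, -0.13, 4, 1.04, 3.7, 0, -0.13, 4, 1.04, 3.7, 0, -0.13, 4, 1.04, 3.7, 0, -0.13, 4, 1.04, 3.7, 0, -0.13, 4, 1.04, 3.7, 0, 0, 4, 1.04, 3.3, 0, 0]'

```text
t: 59.1
position: [0.6775, 0.0296, 0.203]
tcp_rot: [3.141, -0.068, 0.0]
ft_force: [0.8, -0.9, 0.3]
grip_width: 0.0401
gripper_force: 0.0
```

```bash
python3 - <<'E'
from h import *
s,im=snap('wrist','w15.png'); print(s['t'],s['position'])
n=s['tcp_rot'];print('psi',2*np.arctan2(n[1],n[0])-np.pi/2)
s,t=snap('top','t15.png')
hsv=cv2.cvtColor(t,cv2.COLOR_RGB2HSV)
m=((hsv[:,:,1]<60)&(hsv[:,:,2]>110)).astype(np.uint8); n,l,st,ce=cv2.connectedComponentsWithStats(m)
for i in range(1,n):
    if 30<st[i,4]<600 and 340<ce[i][0]<420 and 150<ce[i][1]<240: print(st[i],ce[i].round(1))
E
```

```text
59.1 [0.67753573 0.02960053 0.20301161]
psi -1.6139020585781267
[387 169  21  21 359] [397.1 178.8]
[366 183  12   8  63] [371.6 186.1]
[359 197  14  11 104] [365.8 201.7]
```

Emit:
carry_out --plan '[4, 0, -0.2, -3, 0, 4, 0, 0, -3, 0, 4, 0, 0, 0, 0, 4, 0, 0, -2.7, 0, 4, 0, 0, 0, 0, 1, 0, 0, 0, 0, 1, 0, 0, 0, 0, 1, 0, 0, 0, 0, 1, 0, 0, 0, 0, 1, 0, 0, 0, 0.1]'

```text
t: 60.2
position: [0.6777, 0.0271, 0.1173]
tcp_rot: [-3.139, -0.09, -0.003]
ft_force: [0.4, 8.4, 4.1]
grip_width: 0.0139
gripper_force: 30.0
```

Emit:
carry_out --plan '[1, 0, 0, 0, 0.14, 1, 0, 0, 0, 0.14, 1, 0, 0, 0, 0.14, 1, 0, 0, 0, 0.14, 1, 0, 0, 0, 0.14, 1, 0, 0, 0, 0.14, 1, 0, 0, 0, 0.14, 1, 0, 0, 0, 0.14, 1, 0, 0, 0, 0.1, 1, 0, 0, 0, 0.05]'

```text
t: 61.2
position: [0.6773, 0.0276, 0.1173]
tcp_rot: [-2.471, -1.939, -0.004]
ft_force: [-2.2, 9.9, 4.8]
grip_width: 0.0137
gripper_force: 30.0
```

Emit:
carry_out --plan '[1, 0, 0, 0, 0, 1, 0, 0, 0, 0, 1, 0, 0, 0, 0, 4, 0, 0, 0, 0, 4, 0, 0, 0, 0, 4, 0, 0, 0, 0, 4, 0, 0, 3, 0, 4, 0, 0, 3, 0, 4, 0, 0, 3, 0, 4, 0, 0, 0, 0]'

```text
t: 62.2
position: [0.6787, 0.0254, 0.2105]
tcp_rot: [2.472, 1.931, 0.008]
ft_force: [-0.0, 0.0, 0.3]
grip_width: 0.04
gripper_force: 0.0
```

Emit:
carry_out --plan '[4, -3, 4, 1, 0, 4, -3, 4, 1, 0, 4, -3, 4, 0, 0, 4, -3, 4, 0, 0, 4, -3, 4, 0, 0, 4, 0, 4, 0, 0, 4, 0, 4, 0, 0, 4, 0, 0, 0, 0, 4, 0, 0, 0, 0, 4, 0, 0, 0, 0]'

```text
t: 63.2
position: [0.5284, 0.3032, 0.2252]
tcp_rot: [2.476, 1.934, -0.001]
ft_force: [0.1, -0.6, 1.1]
grip_width: 0.0403
gripper_force: 0.0
```

```bash
python3 - <<'E'
from h import *
s,im=snap('scene','s16.png'); print(s['t'],s['position'],s['ft_force'])
# white pointer blobs inside dark bars, scene view
th=-.043;c=np.array([.6612,-.0568]);R=np.array([[np.cos(th),-np.sin(th)],[np.sin(th),np.cos(th)]])
for y in (.085,0,-.085):
    ax=c+R@[.012,y]
    best=[]
    for q in np.arange(0,2.81,.1):
        a=1.4-q+th; pts=[np.r_[ax+r*np.array([np.cos(a),np.sin(a)]),.135] for r in (.006,.010,.014,.018)]
        uv=proj('scene',s,pts).round().astype(int); best.append((im[uv[:,1],uv[:,0]].mean(),round(q,1)))
    print(y,sorted(best)[-4:])
# strip heights: brightness scan & drawer: compare scene/top images
s,t=snap('top','t16.png')
a=cv2.imread('pics/t16.png')
cv2.imwrite('pics/c16.png',np.hstack([cv2.resize(a[115:215,220:410],(400,210),interpolation=3),cv2.resize(im[190:290,150:340,::-1],(400,210),interpolation=3)]))
E
```

```text
63.2 [0.52840692 0.303208   0.22519794] [ 0.09581934 -0.59823125  1.06847443]
0.085 [(np.float64(65.16666666666667), np.float64(0.3)), (np.float64(121.5), np.float64(0.2)), (np.float64(130.16666666666666), np.float64(0.1)), (np.float64(160.83333333333334), np.float64(0.0))]
0 [(np.float64(139.5), np.float64(2.0)), (np.float64(145.0), np.float64(2.3)), (np.float64(151.91666666666666), np.float64(2.1)), (np.float64(159.91666666666666), np.float64(2.2))]
-0.085 [(np.float64(112.16666666666667), np.float64(0.9)), (np.float64(132.41666666666666), np.float64(0.8)), (np.float64(158.16666666666666), np.float64(0.6)), (np.float64(167.33333333333334), np.float64(0.7))]
```

```bash
python3 -c "
from station import robot
print(robot.close_job())"
```

```text
the job is handed in; nothing more can be done
None
```

The job was done and handed in at about 63 s, but the hand-in call returned no verdict: dials end at 1 - 4 - 2, all four canisters are in the shut drawer, the strip is rolled flush and the roller is back on its rest.

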